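Shut and bolt the gate of the blank rack

ROBOT

A 6-joint arm with a two-finger parallel gripper is mounted at the origin on the work surface. World frame = base frame: x ahead of the robot, y to its left, z up, the work surface at z = 0. Lengths are in mm, angles in rad, forces in N, time in s.
With the tool pointing down it reaches from about 350 to 875 mm from the base axis. Payload 15.5 kg.
Tool frame: the origin (TCP) lies at the very end of the fingers, on their centre line; the grasp point (between the pads) lies pinch_z behind it (pinch_z is the distance from the TCP to the grasp point, in mm); z points along the fingers, y is the line along which they close (so a half turn about z gives the same grasp; the last joint's range is limited). The gripper opens to 85 mm and grips with 20 to 120 N. Pads are 22 mm wide; open, the fingers measure 114 mm over their backs; the gripper's body (76 mm by 85 mm) begins 54 mm behind the grasp point. The pads swing forward as they close: fully open they stand 13 mm farther back than shut.
Start: joints at [-1.286, 0.494, 1.345, -0, 1.302, -0.096], TCP at [232.291, -580.231, 231.277] pointing down, gripper open.
Joint ranges: [-2.91, 2.91], [-0.82, 2.16], [0.22, 2.67], [-1.22, 4.37], [0.12, 2.79], [-3.08, 3.08]. Speed limits (rad/s): [1.89, 1.89, 2.57, 3.01, 3.01, 3.01].

INTERFACE

Orientations are given as a unit quaternion [x, y, z, w].
In Python, from workcell import state, snapshot, finish_job, pinch_z gives the robot as it stands. The module is installed in compiled form; this text tells all that it offers.
- The arm moves only by the shell command python3 -m inch 'ROWS' [OPENING] [FORCE]. ROWS is JSON, a list of rows, each an object with "delta_pos": the shift along the tool's x, y, z in units of 40 mm (1.0 is 40 mm), a list of three; "turn": the turn about the tool's z in units of 5 degrees (1.0 is 5 degrees). In form: [{"delta_pos": [x, y, z], "turn": turn}, ...]. A call has 1 to 8 rows; each row shifts and turns the commanded pose from where the row before left it, along the tool's axes as they then stand; what a row does not reach is not made up. A row lasts 1/12 s, in which the tool goes at most 41.7 mm and 7.16 degrees, less where a joint would pass 70% of its speed; a pose out of reach is approached as far as the arm can. A call is refused whole if a number of a shift passes 1 or a number of a turn 1, either way. A call with a gripper value outside its range is refused whole. OPENING is the finger opening in mm, from 0 to 85.4, set as the call begins (- or left out, the last holds). The fingers move at their own pace and stop on an object; FORCE is the grip in N (left out, the last holds). Time passes only in rows, so rows that do not move let the fingers close. It gives the time, the measured TCP pose, the force, the opening and the grip force at its end, in the units of the state.
- state(): the state, without advancing time (a new reading comes with each control period).
- snapshot(name): name is "side" or "top" or "wrist"; returns a dict with "pixels" (420x560x3 uint8, red, green, blue), "fovy" (degrees; the focal length in pixels is half the picture's height over the tangent of half this angle, whatever the lens; pixels are square), "cx", "cy" (the principal point, pixels), "k1" (the pictures are not rectified: a ray, as slopes to the right and down, at radius r is drawn at 1 + k1 r^2 times it, then the intrinsics apply), "extrinsics" (4x4, takes a point from camera to world coordinates); the wrist camera has in their place "hand_eye" (4x4, takes a point from camera to tool coordinates, whose origin is the TCP and whose axes are the flange's). Camera axes: x right, y up, looking along -z (the intrinsics and any distortion apply to the point x, -y, -z); pixel columns grow to the right and rows downward; lengths in mm; the calibration is good to about 2 mm. A picture is of the moment at which its call begins: read the wrist's pose just before it. There is no depth.
- finish_job(): hands the job in; it is judged then, once.
The state is a dict: "t": time; "q": joint angles; "joint_velocities": joint speeds; "joint_torque": joint torques, N m; "eef_pos": TCP position; "eef_rot": TCP orientation; "wrist_force": force on the tool from outside, world axes, zero at the start; "wrist_torque": the same for the moment, N m; "finger_gap": finger opening in mm; "finger_force": force on a finger pad.
Only numpy, scipy, OpenCV 4.12 (cv2) and the standard library are available. Lean on these libraries where they do the work, as an engineer would, in place of code of your own. Each camera call takes 0.05 s, during which the arm holds its last target. There are 200 camera calls.

TASK

Shut the gate of the wooden stock rack by pushing it up against its rubber bumper, then slide the steel barrel bolt across into the keeper on the gate until it bottoms firmly on the keeper's end, so that the blanks cannot fall out. Go gently: neither slam or force the gate nor drive the bolt hard, leave the things lying round the rack where they are and let go when the bolt is fully home.

Things in the scene. Friction and masses are not known exactly. Their poses are not given: they have to be found in the camera images.
- rack: Low wooden rack, fixed; base 200 (x) by 405 (y) mm, four upright blanks inside, all below 95 mm. Origin: on the bench under the middle of the bay. Its -x is the open front that the gate closes; +y points from the bolt to the gate's hinge; z up. It reaches from y -250 to +155 mm.
- gate: Wooden bar gate, 16 mm thick, 45 to 85 mm above the bench. Origin: on its upright hinge axis, at bench level, at rack (-85, 125, 0) mm. The bar runs 250 mm along its own -y; own +x points into the rack. Square (shut) its axes match the rack's; it starts 0.2 to 0.45 rad open, free end out towards rack -x. The hinge rubs, 0.35 N m; it stays where left.
- gate_push (a point): Point on the gate's outer face, 65 mm above the bench, 130 mm from the hinge axis (gate's own (-8, -130, 65) mm), clear of keeper and posts: push here along the gate's own +x to shut it.
- bumper: Sprung rubber bumper, 13 mm across, behind the gate near its free end (rack y -120, z 65 mm). Origin: centre of its face, which looks to rack -x. It gives 2.5 N per mm for 4.5 mm, then is solid. The gate meets it 3.5 mm before it is square and, let go, rests about 3 mm short of square. Over 25 N on it is forcing the gate.
- keeper_mouth (a point): Middle of the mouth of the keeper: a steel slot, open on top, on the gate's free end; 15 mm wide, 85 to 105 mm above the bench, 35 mm deep from mouth to end plate. The point is at the bolt axis's height, 96 mm; gate square, it is in line with the bolt at rack (-85, -125) mm. Axes: the gate's; the bolt enters along +y.
- stop: Steel end plate, 27 by 7 by 20 mm, closing the keeper's far end, on which the bolt bottoms. Origin: centre of its underside, 85 mm above the bench. Its near face lies 3.5 mm from the origin along the gate's own -y. It is stiffly sprung, 12 N per mm, up to 3 mm. Bottoming firmly is a push that presses it in by 0.3 to 1 mm (4 to 12 N on it); the bolt's friction then keeps it pressed.
- bolt: Steel round bolt, 12 mm thick, slides along rack +y only. Origin: on its axis under the knob, at rack x -85, z 96 mm; axes the rack's. Its nose, the last 10 mm tapered to 4 mm, is screwed in or out differently each time: the tip lies 60 to 76 mm ahead (+y) of the origin. It rubs with 3 N; pushing takes up to 12 N while the nose wedges the gate home, then it bottoms. Over 20 N on the keeper is too hard.
- knob (a point): Knob of the bolt: upright steel stem, 12 mm thick, head 15 mm, 100 to 144 mm above the bench. The point is on its axis, 132 mm up. Push it from behind along rack +y, or pinch it from above. It starts at rack y -224 to -216 and ends, fully home, between -166 and -148 mm. Staples 10 mm wide hold the bolt at rack y -138 and -237 mm, tops at 106 mm; post below is 89 mm high.
- sanding_block: Bystander, to be left alone: cork sanding block, 70 by 110 by 28 mm, in front of the bolt post. Origin: centre of its underside.
- pencil: Bystander, to be left alone: pencil, 150 mm long, 8 mm thick, on the bench in front of the rack, under the gate's swing. Origin: centre of its underside.
- wedge_block: Bystander, to be left alone: dark wood block, 50 by 90 by 20 mm, beside the hinge post. Origin: centre of its underside.
- glue: Bystander, to be left alone: yellow glue bottle, 60 mm across, 160 mm high. Origin: centre of its underside.
- jar: Bystander, to be left alone: amber jar, 70 mm across, 80 mm high. Origin: centre of its underside.
- mallet: Bystander, to be left alone: hammer lying on the bench. Origin: centre of its underside.
- tin: Bystander, to be left alone: open steel cup, 80 mm across, 70 mm high. Origin: centre of its underside.

How it is judged:
By the outcome, as a careful person would: the job done as asked, in the order asked, and still so for the second after the job is handed in, with the robot touching nothing.
It also fails if it takes over 64 s, if anything falls off the work surface, if the arm or the gripper's body presses on something with over 40 N, if the wrist force passes 120 N, or if a joint passes its speed limit or range.

## Working session

There is one attempt and no reset: what is moved stays moved. The work goes in short steps, Python scripts to look and compute and a shell command to move; the robot and the scene stay as the last step left them, time stands still between calls to the robot, and variables do not carry over. Pictures are saved under pics/ and viewed, at most 10 in all, crops included, and the job is handed in when it is done.

```bash
mkdir -p pics; cat > h.py <<'E'
import numpy as np, cv2
from workcell import state, snapshot, finish_job, pinch_z
from scipy.spatial.transform import Rotation as R
def cam(s, T=None):
    f=s["pixels"].shape[0]/2/np.tan(np.radians(s["fovy"])/2)
    M=np.array(s["extrinsics"]) if "extrinsics" in s else T@np.array(s["hand_eye"])
    return f,s["cx"],s["cy"],s["k1"],M
def toolT(st):
    T=np.eye(4);T[:3,:3]=R.from_quat(st["eef_rot"]).as_matrix();T[:3,3]=st["eef_pos"];return T
def ray(c,u,v):
    f,cx,cy,k1,M=c
    d=cv2.undistortPoints(np.array([[[u,v]]],float),np.array([[f,0,cx],[0,f,cy],[0,0,1]]),np.array([k1,0,0,0.]))[0,0]
    return M[:3,3],M[:3,:3]@np.array([d[0],-d[1],-1])
def atz(c,u,v,z):
    o,d=ray(c,u,v);return o+d*(z-o[2])/d[2]
def proj(c,P):
    f,cx,cy,k1,M=c
    p=(np.asarray(P,float)-M[:3,3])@M[:3,:3]
    x=p[...,0]/-p[...,2];y=-p[...,1]/-p[...,2];r=x*x+y*y
    return np.stack([cx+f*x*(1+k1*r),cy+f*y*(1+k1*r)],-1)
E
python3 - <<'E'
from h import *
import pickle
print(pinch_z, {k:np.round(v,3) for k,v in state().items()})
for n in("top","side"):
    s=snapshot(n);pickle.dump(s,open(n+"0.pkl","wb"))
    cv2.imwrite(f"pics/{n}0.png",cv2.resize(s["pixels"][:,:,::-1],(784,588),interpolation=cv2.INTER_CUBIC))
    print(n,cam(s))
E
```

```text
18.700000000000003 {'t': np.float64(0.0), 'q': array([-1.285,  0.494,  1.346,  0.   ,  1.302, -0.096]), 'joint_velocities': array([-0.   ,  0.001,  0.   , -0.002,  0.001, -0.   ]), 'joint_torque': array([-1.0000e-03, -8.8217e+01, -3.8387e+01, -0.0000e+00,  1.0000e-02,
        0.0000e+00]), 'eef_pos': array([ 232.201, -579.887,  230.718]), 'eef_rot': array([ 0.982,  0.189, -0.   , -0.001]), 'wrist_force': array([0.635, 0.446, 0.009]), 'wrist_torque': array([-0.008, -0.   ,  0.001]), 'finger_force': np.float64(0.0), 'finger_gap': np.float64(85.497)}
top (np.float64(533.0804921174691), 281.3440933976323, 210.24310342771616, -0.13944025838429813, array([[-4.39391395e-03,  9.95862953e-01, -9.07616197e-02,
         3.57058494e+02],
       [-9.99967881e-01, -3.76728787e-03,  7.07425012e-03,
         3.78318497e+01],
       [ 6.70305847e-03,  9.07897881e-02,  9.95847520e-01,
         1.50655944e+03],
       [ 0.00000000e+00,  0.00000000e+00,  0.00000000e+00,
         1.00000000e+00]]))
side (np.float64(456.7925753492819), 282.5610176283455, 198.10359606003772, 0.020029317101167916, array([[-8.75758912e-01,  2.40484671e-01, -4.18585058e-01,
        -9.51258769e+01],
       [-4.82499259e-01, -4.08168336e-01,  7.74979402e-01,
         1.13320144e+03],
       [ 1.55174995e-02,  8.80662099e-01,  4.73490734e-01,
         8.02435769e+02],
       [ 0.00000000e+00,  0.00000000e+00,  0.00000000e+00,
         1.00000000e+00]]))
```

View pics/top0.png

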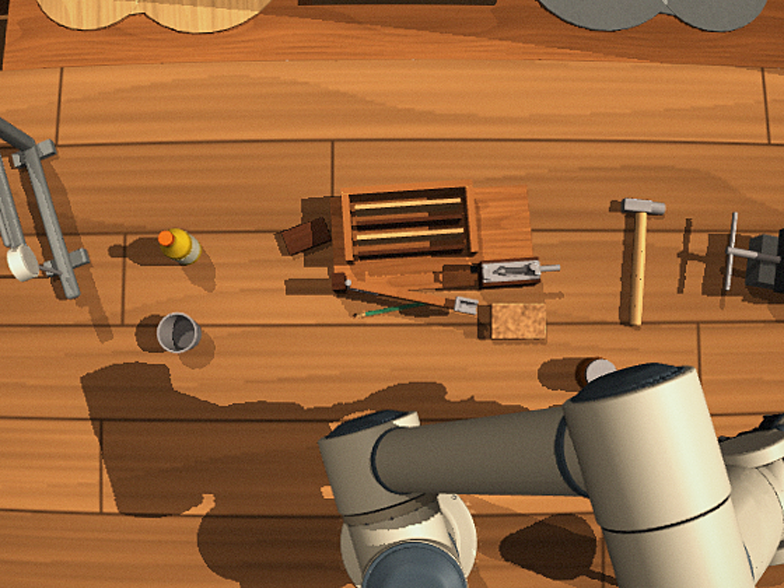

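View pics/side0.png

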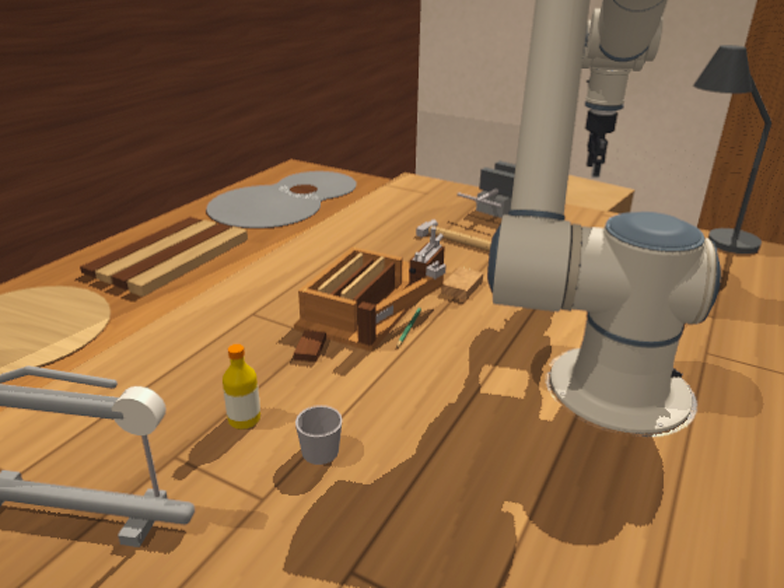

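The top view shows the rack at about (345–540, 185–290), with the hinge post at (341, 282), the gate opening down to the keeper at (467, 305), and the bolt at (480–560, 270). I'll zoom in to get accurate points.

```bash
python3 - <<'E'
from h import *
import pickle
s=pickle.load(open("top0.pkl","rb"))
cv2.imwrite("pics/crop1.png",cv2.resize(s["pixels"][125:245,225:405,::-1],None,fx=4.4,fy=4.4,interpolation=cv2.INTER_CUBIC))
E
```

```text
(no output)
```

View pics/crop1.png

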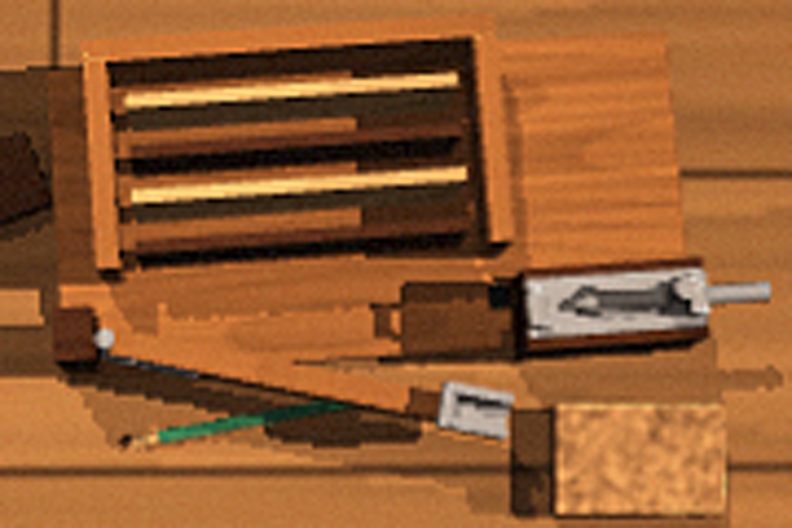

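The zoomed crop shows the hinge pin at (104, 339), the bolt tail on its axis at (770, 291), the knob at about (685, 290), and the keeper at (440–512, 383–438), plus the plate on the bolt post. I'll turn those into a rough rack pose.

```bash
cat > pose.py <<'E'
from h import *
def rackT(x,y,th):
    T=np.eye(4);T[:2,:2]=[[np.cos(th),-np.sin(th)],[np.sin(th),np.cos(th)]];T[:2,3]=x,y;return T
def tp(T,p): return np.asarray(p,float)@T[:3,:3].T+T[:3,3]
def gateT(Tr,op): # open angle: free end (own -y) swings to -x
    G=rackT(-85,125,-op);return Tr@G
E
python3 - <<'E'
from pose import *
import pickle
s=pickle.load(open("top0.pkl","rb"));c=cam(s)
w=lambda u,v,z:atz(c,u/4.4+225-.4,v/4.4+125-.4,z)
P={"hinge":w(104,339,100),"tail":w(770,291,96),"knob":w(685,290,144),"plNW":w(525,275,89),"plNE":w(703,262,89),"plSE":w(707,340,89),"plSW":w(528,352,89),"keepNW":w(446,383,105),"keepSW":w(440,425,105),"keepSE":w(506,438,105),"keepNE":w(512,393,105),"baseNE":w(665,33,10),"baseSE":w(683,250,10),"block":w(640,460,28),"sbNW":w(555,405,28),"sbSW":w(555,515,28),"sbNE":w(725,405,28)}
for k,v in P.items(): print(k,v.round(1))
d=P["hinge"]-P["tail"];th=np.arctan2(-d[0],d[1]);print(th)
e=np.array([np.cos(th),np.sin(th)]);n=np.array([-np.sin(th),np.cos(th)])
o=P["hinge"][:2]+85*e-125*n;print("rack",o)
for k,v in P.items(): q=v[:2]-o;print(k,(q@e).round(1),(q@n).round(1))
E
```

```text
hinge [508.5 115.6 100. ]
tail [ 537.1 -290.5   96. ]
knob [ 531.6 -228.5  144. ]
plNW [ 548.1 -140.8   89. ]
plNE [ 556.  -250.8   89. ]
plSE [ 507.8 -252.2   89. ]
plSW [ 500.8 -141.9   89. ]
keepNW [480.6 -90.1 105. ]
keepSW [455.4 -86.2 105. ]
keepSE [ 447.4 -125.8  105. ]
keepNE [ 474.4 -129.8  105. ]
baseNE [ 718.6 -245.9   10. ]
baseSE [ 574.9 -254.    10. ]
block [ 437.9 -220.    28. ]
sbNW [ 473.1 -166.3   28. ]
sbSW [ 403.4 -165.2   28. ]
sbNE [ 472.7 -275.3   28. ]
0.07030353204996953
rack [602.06699844  -3.11602568]
hinge -85.0 125.0
tail -85.0 -282.1
knob -86.1 -219.9
plNW -63.5 -133.5
plNE -63.4 -243.9
plSE -111.5 -241.8
plSW -110.8 -131.3
keepNW -127.2 -78.2
keepSW -152.2 -72.5
keepSE -162.9 -111.5
keepNE -136.2 -117.4
baseNE 99.2 -250.4
baseSE -44.7 -248.4
block -179.0 -204.8
sbNW -140.1 -153.7
sbSW -209.6 -147.8
sbNE -148.2 -262.4
```

The points agree with the drawing: post plate ±24 mm about x −85, base edge at y −250, and bar about 248 mm to the mouth. This gives the rack at (602, −3, 0.07 rad), the gate about 0.26 rad open, and the knob at y −220. Next I'll turn the tool square to the rack and travel to a point in front of the gate with the fingers shut.

```bash
cat >> pose.py <<'E'
Tr=rackT(602,-3.1,0.0703)
def to(target,n=1):
    st=state();T=toolT(st)
    d=T[:3,:3].T@(np.asarray(target)-T[:3,3])
    x=T[:3,0];print("pos",T[:3,3].round(1),"rack",((T[:3,3]-Tr[:3,3])@Tr[:3,:3]).round(1),"yaw rel rack",round(np.degrees(np.arctan2(x[1],x[0]))-np.degrees(.0703),2),"units/row",(d/40/n).round(3),"t",round(st["t"],2),"F",((st["wrist_force"])@Tr[:3,:3]).round(2))
E
python3 -m inch '[{"delta_pos":[0,0,0],"turn":0.9},{"delta_pos":[0,0,0],"turn":0.9},{"delta_pos":[0,0,0],"turn":0.9},{"delta_pos":[0,0,0],"turn":0.9}]' 0 20
python3 -c "
from pose import *
print(snapshot('wrist')['hand_eye'].round(2))
to(tp(Tr,[-175,0,180]),16)"
```

```text
t: 0.43
eef_pos: [232.2, -580.0, 230.9]
eef_rot: [1.0, 0.031, -0.0, -0.0]
wrist_force: [0.2, -0.1, 0.8]
finger_gap: 38.8
finger_force: 0.0
[[   0.      0.95    0.32   81.94]
 [   1.     -0.     -0.      0.95]
 [   0.      0.32   -0.95 -142.55]
 [   0.      0.      0.      1.  ]]
pos [ 232.2 -580.   230.9] rack [-409.4 -549.5  230.9] yaw rel rack -0.78 units/row [ 0.354 -0.863  0.08 ] t 0.48 F [-0.49 -0.51  0.37]
```

```bash
python3 -m inch '[{"delta_pos":[0.35,-0.86,0],"turn":0},{"delta_pos":[0.35,-0.86,0],"turn":0},{"delta_pos":[0.35,-0.86,0],"turn":0},{"delta_pos":[0.35,-0.86,0],"turn":0},{"delta_pos":[0.35,-0.86,0],"turn":0},{"delta_pos":[0.35,-0.86,0],"turn":0},{"delta_pos":[0.35,-0.86,0],"turn":0},{"delta_pos":[0.35,-0.86,0],"turn":0}]'
python3 -m inch '[{"delta_pos":[0.35,-0.86,0.1],"turn":0},{"delta_pos":[0.35,-0.86,0.1],"turn":0},{"delta_pos":[0.35,-0.86,0.1],"turn":0},{"delta_pos":[0.35,-0.86,0.1],"turn":0},{"delta_pos":[0.35,-0.86,0.1],"turn":0},{"delta_pos":[0.35,-0.86,0.1],"turn":0},{"delta_pos":[0.35,-0.86,0.1],"turn":0},{"delta_pos":[0,0,0],"turn":0}]'
python3 - <<'E'
from pose import *
to(tp(Tr,[-175,0,57]),6)
T=toolT(state());s=snapshot("wrist");c=cam(s,T)
im=s["pixels"][:,:,::-1].copy()
for op in(.263,):
    G=gateT(Tr,op)
    for p in [[-8,-130,65],[-8,-250,85],[8,-250,85],[-8,0,85],[0,0,100],[0,-250,96]]:
        u=proj(c,tp(G,p));cv2.circle(im,tuple(int(x) for x in u.round()),3,(0,0,255),1)
for p in [[-85,-220,144],[-85,-138,106],[-61,-133,89],[-109,-133,89],[100,-250,10]]:
    u=proj(c,tp(Tr,p));cv2.circle(im,tuple(int(x) for x in u.round()),3,(255,0,0),1)
cv2.imwrite("pics/w1.png",cv2.resize(im,None,fx=1.4,fy=1.4))
E
```

```text
t: 1.15
eef_pos: [325.7, -296.4, 231.2]
eef_rot: [0.999, 0.034, -0.0, -0.0]
wrist_force: [1.1, -1.1, 0.1]
finger_gap: -0.1
finger_force: 0.0
t: 1.82
eef_pos: [408.1, -46.2, 202.7]
eef_rot: [0.999, 0.037, -0.0, -0.001]
wrist_force: [-0.9, -1.1, 0.2]
finger_gap: 0.1
finger_force: 0.0
pos [408.1 -46.2 202.7] rack [-196.4  -29.4  202.7] yaw rel rack 0.17 units/row [ 0.09  -0.121  0.607] t 1.82 F [-0.94 -1.02  0.23]
```

View pics/w1.png

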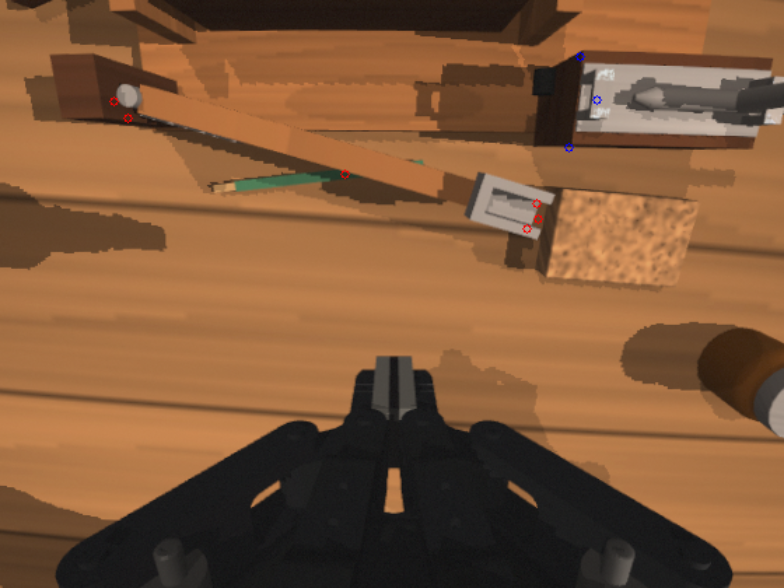

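The wrist view confirms the model. The post corners fall on their marks, the pin at (127, 96) is slightly lower than I assumed, and the push point at (345, 174) is on the gate's outer face. The sanding block and the pencil at (215–420, 160–190) are clear of the path. I'll go down in front of the gate.

```bash
python3 -m inch '[{"delta_pos":[0.09,-0.12,0.6],"turn":0},{"delta_pos":[0.09,-0.12,0.6],"turn":0},{"delta_pos":[0.09,-0.12,0.6],"turn":0},{"delta_pos":[0.09,-0.12,0.6],"turn":0},{"delta_pos":[0.09,-0.12,0.6],"turn":0},{"delta_pos":[0.09,-0.12,0.6],"turn":0},{"delta_pos":[0,0,0],"turn":0},{"delta_pos":[0,0,0],"turn":0}]'
python3 -c "
from pose import *
to(tp(Tr,[-139,-2,57]),6)"
```

```text
t: 2.53
eef_pos: [426.4, -21.7, 59.0]
eef_rot: [0.999, 0.034, -0.001, -0.0]
wrist_force: [-0.2, -0.4, 0.4]
finger_gap: 0.2
finger_force: 0.0
pos [426.4 -21.7  59. ] rack [-176.5   -6.2   59. ] yaw rel rack -0.17 units/row [ 0.156 -0.018  0.008] t 2.53 F [-0.27 -0.41  0.35]
```

```bash
python3 -m inch '[{"delta_pos":[0.15,-0.02,0],"turn":0},{"delta_pos":[0.15,-0.02,0],"turn":0},{"delta_pos":[0.15,-0.02,0],"turn":0},{"delta_pos":[0.15,-0.02,0],"turn":0},{"delta_pos":[0.08,0,0],"turn":0},{"delta_pos":[0.04,0,0],"turn":0},{"delta_pos":[0.04,0,0],"turn":0},{"delta_pos":[0.04,0,0],"turn":0}]'
python3 -c "
from pose import *
to(tp(Tr,[-110,-2,57]),8)"
python3 -m inch '[{"delta_pos":[0.05,0,0],"turn":0},{"delta_pos":[0.05,0,0],"turn":0},{"delta_pos":[0.05,0,0],"turn":0},{"delta_pos":[0.05,0,0],"turn":0},{"delta_pos":[0.05,0,0],"turn":0},{"delta_pos":[0.05,0,0],"turn":0},{"delta_pos":[0.05,0,0],"turn":0},{"delta_pos":[0.05,0,0],"turn":0}]'
python3 -c "
from pose import *
to(tp(Tr,[-107,-2,57]),8)"
```

```text
t: 3.2
eef_pos: [458.7, -15.9, 59.3]
eef_rot: [0.999, 0.033, -0.0, -0.0]
wrist_force: [-0.4, -0.8, 0.6]
finger_gap: 0.2
finger_force: 0.0
pos [458.7 -15.9  59.3] rack [-143.8   -2.7   59.3] yaw rel rack -0.21 units/row [ 0.106 -0.002  0.007] t 3.2 F [-0.44 -0.8   0.56]
t: 3.87
eef_pos: [474.7, -14.8, 59.2]
eef_rot: [0.999, 0.033, -0.0, -0.0]
wrist_force: [-3.7, -2.3, -0.5]
finger_gap: -0.2
finger_force: 1.5
pos [474.7 -14.8  59.2] rack [-127.8   -2.8   59.2] yaw rel rack -0.21 units/row [ 0.065 -0.003  0.007] t 3.87 F [-3.82 -1.99 -0.49]
```

Contact at about 4 N, which is what the hinge friction predicts. I'll keep pushing slowly.

```bash
python3 -m inch '[{"delta_pos":[0.05,0,0],"turn":0},{"delta_pos":[0.05,0,0],"turn":0},{"delta_pos":[0.05,0,0],"turn":0},{"delta_pos":[0.05,0,0],"turn":0},{"delta_pos":[0.04,0,0],"turn":0},{"delta_pos":[0.04,0,0],"turn":0},{"delta_pos":[0.04,0,0],"turn":0},{"delta_pos":[0.04,0,0],"turn":0}]'
python3 -c "
from pose import *
to(tp(Tr,[-106,-2,57]),8)"
```

```text
t: 4.53
eef_pos: [489.3, -13.9, 59.3]
eef_rot: [0.999, 0.033, -0.0, 0.0]
wrist_force: [-3.0, -2.6, -0.0]
finger_gap: 0.3
finger_force: 1.5
pos [489.3 -13.9  59.3] rack [-113.2   -2.8   59.3] yaw rel rack -0.21 units/row [ 0.022 -0.003  0.007] t 4.53 F [-3.12 -2.35 -0.02]
```

```bash
python3 -m inch '[{"delta_pos":[0.02,0,0],"turn":0},{"delta_pos":[0.02,0,0],"turn":0},{"delta_pos":[0.02,0,0],"turn":0},{"delta_pos":[0,0,0],"turn":0}]'
python3 -c "
from pose import *
to(tp(Tr,[-106,-2,57]),8)"
```

```text
t: 4.87
eef_pos: [491.8, -13.7, 59.3]
eef_rot: [0.999, 0.033, 0.0, -0.0]
wrist_force: [-1.6, -0.5, 0.3]
finger_gap: 0.3
finger_force: 0.9
pos [491.8 -13.7  59.3] rack [-110.7   -2.8   59.3] yaw rel rack -0.21 units/row [ 0.015 -0.003  0.007] t 4.87 F [-1.67 -0.43  0.28]
```

```bash
python3 -m inch '[{"delta_pos":[0.02,0,0],"turn":0},{"delta_pos":[0.02,0,0],"turn":0},{"delta_pos":[0.02,0,0],"turn":0},{"delta_pos":[0.02,0,0],"turn":0},{"delta_pos":[0,0,0],"turn":0}]'
python3 -c "
from pose import *
to(tp(Tr,[-106,-2,57]),8)"
```

```text
t: 5.28
eef_pos: [495.0, -13.5, 59.3]
eef_rot: [0.999, 0.033, 0.0, 0.0]
wrist_force: [-1.4, -1.7, 0.1]
finger_gap: 0.1
finger_force: 0.9
pos [495.  -13.5  59.3] rack [-107.5   -2.8   59.3] yaw rel rack -0.21 units/row [ 0.005 -0.003  0.007] t 5.28 F [-1.5  -1.62  0.07]
```

```bash
python3 -m inch '[{"delta_pos":[0.02,0,0],"turn":0},{"delta_pos":[0.02,0,0],"turn":0},{"delta_pos":[0,0,0],"turn":0}]'
python3 -c "
from pose import *
to(tp(Tr,[-106,-2,57]),8)"
```

```text
t: 5.53
eef_pos: [496.5, -13.4, 59.3]
eef_rot: [0.999, 0.033, 0.0, 0.0]
wrist_force: [-2.7, -1.0, -0.4]
finger_gap: 0.3
finger_force: 1.0
pos [496.5 -13.4  59.3] rack [-105.9   -2.9   59.3] yaw rel rack -0.21 units/row [-0.    -0.003  0.007] t 5.53 F [-2.72 -0.85 -0.41]
```

```bash
python3 -m inch '[{"delta_pos":[0.02,0,0],"turn":0},{"delta_pos":[0.02,0,0],"turn":0},{"delta_pos":[0,0,0],"turn":0}]'
```

```text
t: 5.78
eef_pos: [498.2, -13.3, 59.3]
eef_rot: [0.999, 0.033, 0.0, 0.0]
wrist_force: [-2.1, -2.0, 0.4]
finger_gap: 0.1
finger_force: 1.0
```

```bash
python3 -m inch '[{"delta_pos":[0.02,0,0],"turn":0},{"delta_pos":[0,0,0],"turn":0}]'
```

```text
t: 5.95
eef_pos: [498.9, -13.2, 59.3]
eef_rot: [0.999, 0.033, 0.0, 0.0]
wrist_force: [-1.4, -1.6, -0.4]
finger_gap: 0.2
finger_force: 1.0
```

```bash
python3 -m inch '[{"delta_pos":[0.01,0,0],"turn":0},{"delta_pos":[0,0,0],"turn":0}]'
```

```text
t: 6.12
eef_pos: [499.2, -13.2, 59.3]
eef_rot: [0.999, 0.033, 0.0, -0.0]
wrist_force: [-1.9, -2.7, 0.3]
finger_gap: -0.3
finger_force: 1.1
```

```bash
python3 -m inch '[{"delta_pos":[0.02,0,0],"turn":0},{"delta_pos":[0.02,0,0],"turn":0},{"delta_pos":[0,0,0],"turn":0}]'
```

```text
t: 6.37
eef_pos: [500.5, -13.2, 59.3]
eef_rot: [0.999, 0.033, -0.0, 0.0]
wrist_force: [-4.4, -3.7, 2.8]
finger_gap: 0.2
finger_force: 2.3
```

```bash
python3 -m inch '[{"delta_pos":[0.02,0,0],"turn":0},{"delta_pos":[0.01,0,0],"turn":0},{"delta_pos":[0,0,0],"turn":0}]'; python3 - <<'E'
from pose import *
to(tp(Tr,[-106,-2,57]),8)
s=snapshot("top");cv2.imwrite("pics/t2.png",cv2.resize(s["pixels"][125:245,225:405,::-1],None,fx=4.4,fy=4.4,interpolation=cv2.INTER_CUBIC))
s=snapshot("wrist");cv2.imwrite("pics/w2.png",cv2.resize(s["pixels"][:,:,::-1],None,fx=1.4,fy=1.4))
E
```

```text
t: 6.62
eef_pos: [500.9, -13.1, 59.2]
eef_rot: [0.999, 0.033, -0.001, 0.0]
wrist_force: [-8.7, -5.8, 5.6]
finger_gap: -0.3
finger_force: 4.4
pos [500.9 -13.1  59.2] rack [-101.5   -2.9   59.2] yaw rel rack -0.2 units/row [-0.014 -0.003  0.007] t 6.62 F [-9.05 -5.18  5.59]
```

View pics/w2.png

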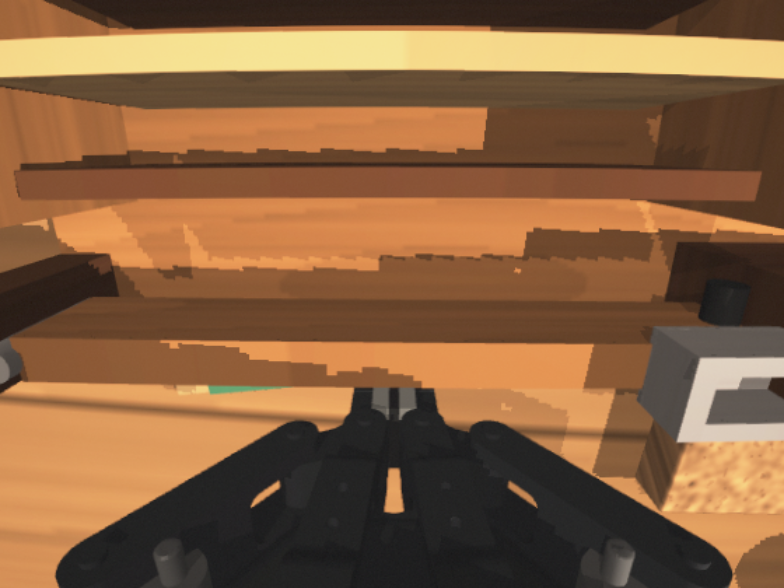

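The wrist picture shows the gate nearly square against the dark bumper at (725, 300), with the keeper lined up at (640–784, 330–440) and about 9 N at the push point. That puts 3–4 N on the bumper, so the gate is shut gently. I'll back off, rise, turn 90° and head for the bolt.

```bash
python3 -m inch '[{"delta_pos":[-0.05,0,0],"turn":0},{"delta_pos":[-0.1,0,0],"turn":0},{"delta_pos":[-0.4,0,0],"turn":0},{"delta_pos":[-0.6,0,-0.3],"turn":0},{"delta_pos":[0,0,-0.8],"turn":0},{"delta_pos":[0,0,-0.9],"turn":-0.9},{"delta_pos":[0,0,-0.9],"turn":-0.9},{"delta_pos":[0,0,-0.9],"turn":-0.9}]'
python3 -m inch '[{"delta_pos":[0,0,0],"turn":-0.95},{"delta_pos":[0,0,0],"turn":-0.95},{"delta_pos":[0,0,0],"turn":-0.95},{"delta_pos":[0,0,0],"turn":-0.95},{"delta_pos":[0,0,0],"turn":-0.95},{"delta_pos":[0,0,0],"turn":-0.95},{"delta_pos":[0,0,0],"turn":-0.95},{"delta_pos":[0,0,0],"turn":-0.95}]'
python3 -m inch '[{"delta_pos":[0,0,0],"turn":-0.95},{"delta_pos":[0,0,0],"turn":-0.95},{"delta_pos":[0,0,0],"turn":-0.95},{"delta_pos":[0,0,0],"turn":-0.95},{"delta_pos":[0,0,0],"turn":-0.95},{"delta_pos":[0,0,0],"turn":-0.95},{"delta_pos":[0,0,0],"turn":-0.95},{"delta_pos":[0,0,0],"turn":-0.95}]'
python3 -c "
from pose import *
to(tp(Tr,[-85,-270,200]),8)"
```

```text
t: 7.38
eef_pos: [455.7, -15.9, 213.2]
eef_rot: [0.988, 0.152, 0.0, -0.0]
wrist_force: [-0.4, 0.6, 0.2]
finger_gap: -0.1
finger_force: 0.0
t: 8.05
eef_pos: [456.2, -16.0, 211.4]
eef_rot: [0.885, 0.466, 0.0, 0.0]
wrist_force: [0.1, 0.8, 0.0]
finger_gap: -0.2
finger_force: 0.0
t: 8.72
eef_pos: [456.2, -16.0, 211.3]
eef_rot: [0.685, 0.729, 0.0, 0.0]
wrist_force: [0.1, 1.0, 0.7]
finger_gap: -0.2
finger_force: 0.0
pos [456.2 -16.  211.3] rack [-146.4   -2.6  211.3] yaw rel rack 89.53 units/row [-0.834  0.199  0.035] t 8.72 F [0.21 0.98 0.73]
```

```bash
python3 -m inch '[{"delta_pos":[-0.83,0.2,0],"turn":0},{"delta_pos":[-0.83,0.2,0],"turn":0},{"delta_pos":[-0.83,0.2,0],"turn":0},{"delta_pos":[-0.83,0.2,0],"turn":0},{"delta_pos":[-0.83,0.2,0],"turn":0},{"delta_pos":[-0.83,0.2,0],"turn":0},{"delta_pos":[-0.83,0.2,0],"turn":0},{"delta_pos":[-0.8,0.2,0],"turn":0}]'
python3 -m inch '[{"delta_pos":[0,0,0],"turn":0},{"delta_pos":[0,0,0],"turn":0}]'
python3 - <<'E'
from pose import *
to(tp(Tr,[-85,-262,120]),6)
T=toolT(state());s=snapshot("wrist");c=cam(s,T)
im=s["pixels"][:,:,::-1].copy()
for p in [[-85,-220,144],[-85,-138,106],[-85,-125,105],[-85,-90,105],[-61,-133,89],[-109,-133,89]]:
    u=proj(c,tp(Tr,p));print(p,u.round());cv2.circle(im,tuple(int(x) for x in u.round()),3,(255,0,0),1)
cv2.imwrite("pics/w3.png",cv2.resize(im,None,fx=1.4,fy=1.4))
E
```

```text
t: 9.38
eef_pos: [535.6, -278.2, 211.3]
eef_rot: [0.686, 0.727, 0.0, 0.0]
wrist_force: [1.0, 0.9, 0.5]
finger_gap: -0.2
finger_force: 0.0
t: 9.55
eef_pos: [535.5, -277.8, 210.9]
eef_rot: [0.687, 0.727, 0.0, 0.0]
wrist_force: [-0.6, 0.1, 0.4]
finger_gap: -0.3
finger_force: 0.0
pos [ 535.5 -277.8  210.9] rack [ -85.6 -269.3  210.9] yaw rel rack 89.18 units/row [0.031 0.002 0.379] t 9.55 F [-0.62  0.1   0.43]
[-85, -220, 144] [281. 158.]
[-85, -138, 106] [279.  40.]
[-85, -125, 105] [279.  21.]
[-85, -90, 105] [278. -34.]
[-61, -133, 89] [310.  38.]
[-109, -133, 89] [249.  39.]
```

View pics/w3.png

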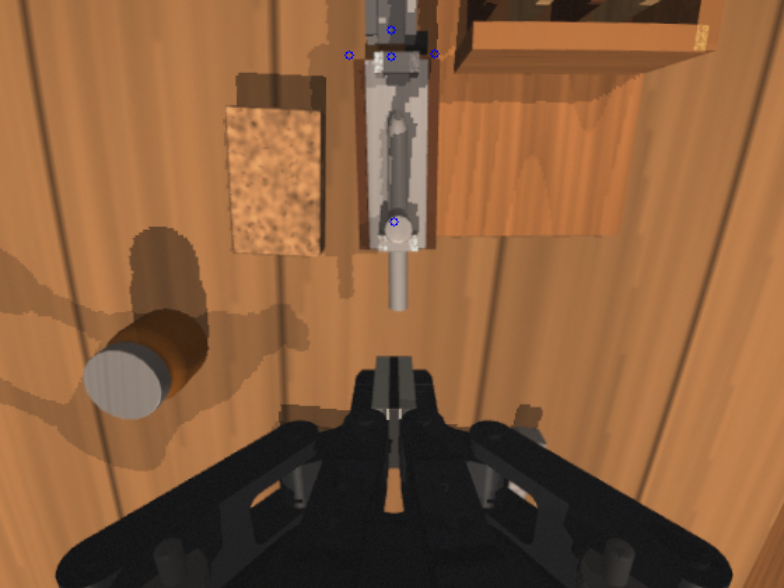

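The wrist view shows the knob head at (398, 228) and the front staple at (397, 62). Both are about 6 px right of and below my marks, so the rack really sits about 2.5 mm farther in +x and 3 mm in −y. That also explains the later gate contact. I'll go down behind the knob with that correction.

```bash
python3 -m inch '[{"delta_pos":[0,0.05,0.3],"turn":0},{"delta_pos":[0,0.02,0.4],"turn":0},{"delta_pos":[0,0,0.4],"turn":0},{"delta_pos":[0,0,0.4],"turn":0},{"delta_pos":[0,0,0.4],"turn":0},{"delta_pos":[0,0,0.3],"turn":0},{"delta_pos":[0,0,0],"turn":0},{"delta_pos":[0,0,0],"turn":0}]'
python3 -m inch '[{"delta_pos":[0.1,0,0],"turn":0},{"delta_pos":[0.1,0,0],"turn":0},{"delta_pos":[0.1,0,0],"turn":0},{"delta_pos":[0.1,0,0],"turn":0},{"delta_pos":[0.05,0,0],"turn":0},{"delta_pos":[0.05,0,0],"turn":0},{"delta_pos":[0,0,0],"turn":0}]'
sed -i 's/^Tr=.*/Tr=rackT(602+2.5+.2,-3.1-3+.2,0.0703)/' pose.py
python3 -c "
from pose import *
to(tp(Tr,[-85,-222-18.5,122]),1)"
```

```text
t: 10.27
eef_pos: [537.6, -275.0, 122.7]
eef_rot: [0.686, 0.728, -0.0, -0.001]
wrist_force: [0.7, -1.2, 0.4]
finger_gap: 0.1
finger_force: 0.0
t: 10.85
eef_pos: [536.9, -255.8, 123.4]
eef_rot: [0.686, 0.727, 0.0, 0.0]
wrist_force: [-0.1, 0.4, -0.4]
finger_gap: -0.2
finger_force: 0.0
pos [ 536.9 -255.8  123.4] rack [ -85.2 -244.5  123.4] yaw rel rack 89.31 units/row [0.101 0.004 0.035] t 10.85 F [-0.12  0.38 -0.36]
```

```bash
python3 -m inch '[{"delta_pos":[0.05,0,0],"turn":0},{"delta_pos":[0.05,0,0],"turn":0},{"delta_pos":[0.05,0,0],"turn":0},{"delta_pos":[0.05,0,0],"turn":0},{"delta_pos":[0.05,0,0],"turn":0},{"delta_pos":[0.05,0,0],"turn":0}]'
python3 -c "
from pose import *
to(tp(Tr,[-85,-222-18.5,122]),1)"
python3 -m inch '[{"delta_pos":[0.05,0,0],"turn":0},{"delta_pos":[0.05,0,0],"turn":0},{"delta_pos":[0.05,0,0],"turn":0},{"delta_pos":[0.05,0,0],"turn":0},{"delta_pos":[0.05,0,0],"turn":0},{"delta_pos":[0.05,0,0],"turn":0}]'
python3 -c "
from pose import *
to(tp(Tr,[-85,-222-18.5,122]),1)"
```

```text
t: 11.35
eef_pos: [536.2, -244.3, 123.3]
eef_rot: [0.686, 0.727, -0.0, 0.0]
wrist_force: [-1.7, -3.3, -0.1]
finger_gap: -0.2
finger_force: 1.6
pos [ 536.2 -244.3  123.3] rack [ -85.1 -233.   123.3] yaw rel rack 89.29 units/row [-0.188  0.005  0.032] t 11.35 F [-1.97 -3.14 -0.07]
t: 11.85
eef_pos: [535.4, -232.0, 123.3]
eef_rot: [0.686, 0.727, -0.0, -0.0]
wrist_force: [-1.0, -2.2, -0.4]
finger_gap: 0.2
finger_force: 1.6
pos [ 535.4 -232.   123.3] rack [ -85.  -220.7  123.3] yaw rel rack 89.29 units/row [-0.495  0.007  0.031] t 11.85 F [-1.15 -2.13 -0.35]
```

```bash
for i in 1 ; do python3 -m inch '[{"delta_pos":[0.04,0,0],"turn":0},{"delta_pos":[0.04,0,0],"turn":0},{"delta_pos":[0.04,0,0],"turn":0},{"delta_pos":[0.04,0,0],"turn":0},{"delta_pos":[0.04,0,0],"turn":0},{"delta_pos":[0.04,0,0],"turn":0}]'; python3 -c "
from pose import *
to(tp(Tr,[-85,-184.5,122]),1)"; done
```

```text
t: 12.35
eef_pos: [534.8, -222.5, 123.3]
eef_rot: [0.686, 0.727, -0.0, -0.0]
wrist_force: [-2.6, -2.1, -0.2]
finger_gap: 0.0
finger_force: 1.5
pos [ 534.8 -222.5  123.3] rack [ -84.9 -211.2  123.3] yaw rel rack 89.29 units/row [ 0.666 -0.01   0.031] t 12.35 F [-2.75 -1.88 -0.17]
```

```bash
python3 -m inch '[{"delta_pos":[0.03,0,0],"turn":0},{"delta_pos":[0.03,0,0],"turn":0},{"delta_pos":[0.03,0,0],"turn":0},{"delta_pos":[0.03,0,0],"turn":0},{"delta_pos":[0.03,0,0],"turn":0},{"delta_pos":[0.03,0,0],"turn":0}]'; python3 -c "
from pose import *
to(tp(Tr,[-85,-184.5,122]),1)"
```

```text
t: 12.85
eef_pos: [534.5, -215.4, 123.3]
eef_rot: [0.686, 0.727, 0.0, -0.0]
wrist_force: [-2.7, -3.1, -0.4]
finger_gap: 0.0
finger_force: 1.5
pos [ 534.5 -215.4  123.3] rack [ -84.8 -204.   123.3] yaw rel rack 89.29 units/row [ 0.487 -0.012  0.031] t 12.85 F [-2.86 -2.9  -0.36]
```

```bash
python3 -m inch '[{"delta_pos":[0.03,0,0],"turn":0},{"delta_pos":[0.03,0,0],"turn":0},{"delta_pos":[0.03,0,0],"turn":0},{"delta_pos":[0.03,0,0],"turn":0},{"delta_pos":[0.03,0,0],"turn":0},{"delta_pos":[0.03,0,0],"turn":0}]'; python3 -c "
from pose import *
to(tp(Tr,[-85,-184.5,122]),1)"
```

```text
t: 13.35
eef_pos: [534.1, -208.2, 123.3]
eef_rot: [0.686, 0.727, 0.0, -0.0]
wrist_force: [-2.5, -3.1, -0.7]
finger_gap: 0.2
finger_force: 1.5
pos [ 534.1 -208.2  123.3] rack [ -84.7 -196.8  123.3] yaw rel rack 89.29 units/row [ 0.307 -0.012  0.032] t 13.35 F [-2.71 -2.95 -0.67]
```

```bash
python3 -m inch '[{"delta_pos":[0.025,0,0],"turn":0},{"delta_pos":[0.025,0,0],"turn":0},{"delta_pos":[0.025,0,0],"turn":0},{"delta_pos":[0.025,0,0],"turn":0},{"delta_pos":[0.025,0,0],"turn":0}]'; python3 -c "
from pose import *
to(tp(Tr,[-85,-184.5,122]),1)"
```

```text
t: 13.77
eef_pos: [533.8, -203.7, 123.3]
eef_rot: [0.686, 0.727, -0.0, 0.0]
wrist_force: [-3.0, -9.1, -1.6]
finger_gap: 0.3
finger_force: 4.3
pos [ 533.8 -203.7  123.3] rack [ -84.6 -192.4  123.3] yaw rel rack 89.3 units/row [ 0.197 -0.013  0.033] t 13.77 F [-3.65 -8.86 -1.58]
```

```bash
python3 -m inch '[{"delta_pos":[0.025,0,0],"turn":0},{"delta_pos":[0.025,0,0],"turn":0},{"delta_pos":[0.025,0,0],"turn":0},{"delta_pos":[0.025,0,0],"turn":0}]'; python3 - <<'E'
from pose import *
to(tp(Tr,[-85,-184.5,122]),1)
T=toolT(state());s=snapshot("wrist")
cv2.imwrite("pics/w4.png",cv2.resize(s["pixels"][:260,140:420,::-1],None,fx=2.3,fy=2.3,interpolation=cv2.INTER_CUBIC))
E
```

```text
t: 14.1
eef_pos: [533.6, -199.6, 123.3]
eef_rot: [0.686, 0.727, -0.0, 0.0]
wrist_force: [-2.7, -7.0, -0.7]
finger_gap: -0.1
finger_force: 3.2
pos [ 533.6 -199.6  123.3] rack [ -84.5 -188.2  123.3] yaw rel rack 89.29 units/row [ 0.092 -0.014  0.033] t 14.1 F [-3.15 -6.84 -0.66]
```

View pics/w4.png

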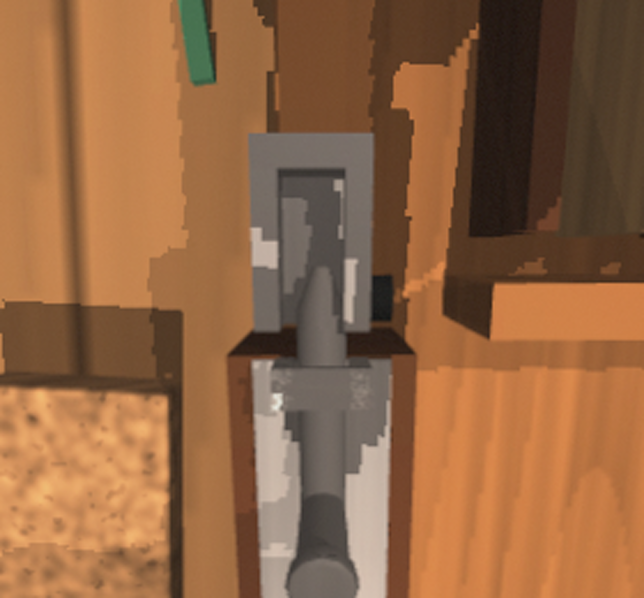

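The crop shows the nose about 14 mm into the keeper: mouth at row 330, tip at (322, 267), end plate at about row 172. That leaves about 20 mm. The wedging force is 7 N, so I'll go on gently.

```bash
python3 -m inch '[{"delta_pos":[0.025,0,0],"turn":0},{"delta_pos":[0.025,0,0],"turn":0},{"delta_pos":[0.025,0,0],"turn":0},{"delta_pos":[0.025,0,0],"turn":0},{"delta_pos":[0.025,0,0],"turn":0}]'; python3 -c "
from pose import *
to(tp(Tr,[-85,-168,122]),1)"
```

```text
t: 14.57
eef_pos: [533.3, -194.6, 123.3]
eef_rot: [0.686, 0.727, -0.0, 0.0]
wrist_force: [-3.2, -6.7, -0.2]
finger_gap: 0.0
finger_force: 3.3
pos [ 533.3 -194.6  123.3] rack [ -84.5 -183.2  123.3] yaw rel rack 89.29 units/row [ 0.38  -0.018  0.033] t 14.57 F [-3.69 -6.49 -0.2 ]
```

```bash
python3 -m inch '[{"delta_pos":[0.025,0,0],"turn":0},{"delta_pos":[0.025,0,0],"turn":0},{"delta_pos":[0.025,0,0],"turn":0},{"delta_pos":[0.025,0,0],"turn":0},{"delta_pos":[0.025,0,0],"turn":0}]'; python3 -c "
from pose import *
to(tp(Tr,[-85,-168,122]),1)"
```

```text
t: 14.98
eef_pos: [533.0, -189.6, 123.3]
eef_rot: [0.686, 0.727, -0.0, 0.0]
wrist_force: [-3.2, -6.2, -0.6]
finger_gap: -0.0
finger_force: 3.4
pos [ 533.  -189.6  123.3] rack [ -84.4 -178.2  123.3] yaw rel rack 89.29 units/row [ 0.255 -0.018  0.033] t 14.98 F [-3.59 -5.93 -0.65]
```

```bash
python3 -m inch '[{"delta_pos":[0.02,0,0],"turn":0},{"delta_pos":[0.02,0,0],"turn":0},{"delta_pos":[0.02,0,0],"turn":0},{"delta_pos":[0,0,0],"turn":0}]'; python3 -c "
from pose import *
to(tp(Tr,[-85,-168,122]),1)"
```

```text
t: 15.32
eef_pos: [532.8, -187.1, 123.3]
eef_rot: [0.686, 0.727, -0.0, 0.0]
wrist_force: [-2.2, -6.2, -0.3]
finger_gap: -0.3
finger_force: 2.9
pos [ 532.8 -187.1  123.3] rack [ -84.4 -175.7  123.3] yaw rel rack 89.3 units/row [ 0.192 -0.017  0.033] t 15.32 F [-2.59 -6.01 -0.28]
```

```bash
python3 -m inch '[{"delta_pos":[0.02,0,0],"turn":0},{"delta_pos":[0.02,0,0],"turn":0},{"delta_pos":[0.02,0,0],"turn":0},{"delta_pos":[0.02,0,0],"turn":0},{"delta_pos":[0,0,0],"turn":0}]'
```

```text
t: 15.73
eef_pos: [532.6, -183.9, 123.3]
eef_rot: [0.686, 0.727, -0.0, 0.0]
wrist_force: [-2.9, -6.3, -0.2]
finger_gap: 0.1
finger_force: 2.9
```

```bash
python3 -m inch '[{"delta_pos":[0.02,0,0],"turn":0},{"delta_pos":[0.02,0,0],"turn":0},{"delta_pos":[0,0,0],"turn":0}]'
```

```text
t: 15.98
eef_pos: [532.5, -182.3, 123.3]
eef_rot: [0.686, 0.727, -0.0, 0.0]
wrist_force: [-3.3, -6.2, -0.4]
finger_gap: 0.2
finger_force: 3.0
```

```bash
python3 -m inch '[{"delta_pos":[0.02,0,0],"turn":0},{"delta_pos":[0,0,0],"turn":0}]'
```

```text
t: 16.15
eef_pos: [532.5, -181.6, 123.3]
eef_rot: [0.686, 0.727, -0.0, 0.0]
wrist_force: [-2.4, -6.8, 1.0]
finger_gap: 0.1
finger_force: 3.1
```

```bash
python3 -m inch '[{"delta_pos":[0.02,0,0],"turn":0},{"delta_pos":[0,0,0],"turn":0}]'
```

```text
t: 16.32
eef_pos: [532.4, -180.7, 123.3]
eef_rot: [0.686, 0.727, -0.0, 0.0]
wrist_force: [-2.8, -6.4, -0.2]
finger_gap: -0.3
finger_force: 3.1
```

```bash
python3 -m inch '[{"delta_pos":[0.02,0,0],"turn":0},{"delta_pos":[0,0,0],"turn":0}]'
```

```text
t: 16.48
eef_pos: [532.4, -180.0, 123.3]
eef_rot: [0.686, 0.727, -0.0, 0.0]
wrist_force: [-2.6, -6.6, -0.4]
finger_gap: -0.2
finger_force: 3.1
```

```bash
python3 - <<'E'
from pose import *
s=snapshot("wrist")
cv2.imwrite("pics/w5.png",cv2.resize(s["pixels"][:260,140:420,::-1],None,fx=2.3,fy=2.3,interpolation=cv2.INTER_CUBIC))
E
```

```text
(no output)
```

View pics/w5.png

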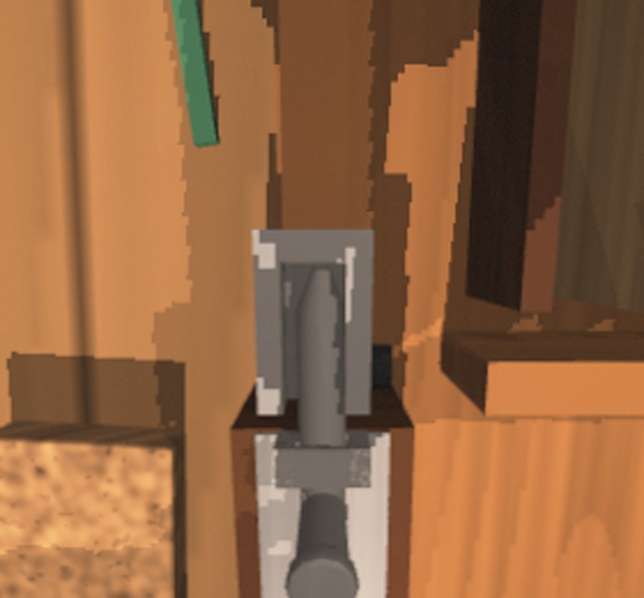

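The tip at (320, 268) is now nearly at the end plate's inner face, at about row 265, so only about 1 mm is left. I'll continue in half-millimetre steps and watch the force.

```bash
python3 -m inch '[{"delta_pos":[0.015,0,0],"turn":0},{"delta_pos":[0,0,0],"turn":0},{"delta_pos":[0,0,0],"turn":0}]'
```

```text
t: 16.78
eef_pos: [532.3, -179.4, 123.3]
eef_rot: [0.686, 0.727, -0.0, 0.0]
wrist_force: [-3.5, -6.2, -0.4]
finger_gap: 0.0
finger_force: 3.1
```

```bash
python3 -m inch '[{"delta_pos":[0.015,0,0],"turn":0},{"delta_pos":[0,0,0],"turn":0},{"delta_pos":[0,0,0],"turn":0}]'
```

```text
t: 17.03
eef_pos: [532.3, -178.8, 123.3]
eef_rot: [0.686, 0.727, -0.0, 0.0]
wrist_force: [-3.2, -5.9, 0.1]
finger_gap: 0.2
finger_force: 3.1
```

```bash
python3 -m inch '[{"delta_pos":[0.015,0,0],"turn":0},{"delta_pos":[0,0,0],"turn":0},{"delta_pos":[0,0,0],"turn":0}]'
```

```text
t: 17.28
eef_pos: [532.3, -178.4, 123.3]
eef_rot: [0.686, 0.727, -0.0, 0.0]
wrist_force: [-4.3, -7.9, -0.3]
finger_gap: -0.3
finger_force: 3.9
```

```bash
python3 -m inch '[{"delta_pos":[0.01,0,0],"turn":0},{"delta_pos":[0,0,0],"turn":0},{"delta_pos":[0,0,0],"turn":0}]'
```

```text
t: 17.53
eef_pos: [532.3, -178.1, 123.3]
eef_rot: [0.686, 0.727, -0.0, 0.0]
wrist_force: [-3.9, -10.3, 0.2]
finger_gap: -0.2
finger_force: 4.6
```

```bash
python3 -m inch '[{"delta_pos":[0.01,0,0],"turn":0},{"delta_pos":[0,0,0],"turn":0},{"delta_pos":[0,0,0],"turn":0}]'
```

```text
t: 17.78
eef_pos: [532.3, -177.9, 123.3]
eef_rot: [0.686, 0.727, -0.0, 0.0]
wrist_force: [-3.5, -10.6, -0.8]
finger_gap: -0.3
finger_force: 5.4
```

```bash
python3 -m inch '[{"delta_pos":[0.01,0,0],"turn":0},{"delta_pos":[0,0,0],"turn":0},{"delta_pos":[0.01,0,0],"turn":0},{"delta_pos":[0,0,0],"turn":0},{"delta_pos":[0,0,0],"turn":0}]'
```

```text
t: 18.2
eef_pos: [532.3, -177.4, 123.4]
eef_rot: [0.686, 0.727, -0.001, 0.001]
wrist_force: [-4.9, -12.9, -0.3]
finger_gap: 0.0
finger_force: 6.8
```

About 13 N total, less 6 N of friction, leaves roughly 7 N on the stop, so the bolt is bottomed firmly. I'll back straight off, rise and take a last look.

```bash
python3 -m inch '[{"delta_pos":[-0.05,0,0],"turn":0},{"delta_pos":[-0.1,0,0],"turn":0},{"delta_pos":[-0.3,0,0],"turn":0},{"delta_pos":[-0.5,0,0],"turn":0},{"delta_pos":[0,0,-0.6],"turn":0},{"delta_pos":[0,0,-0.8],"turn":0},{"delta_pos":[0,0,-0.6],"turn":0},{"delta_pos":[0,0,0],"turn":0}]'
python3 -m inch '[{"delta_pos":[0,0,0],"turn":0},{"delta_pos":[0,0,0],"turn":0},{"delta_pos":[0,0,0],"turn":0}]'
python3 - <<'E'
from pose import *
s=snapshot("wrist")
cv2.imwrite("pics/w6.png",cv2.resize(s["pixels"][:260,100:460,::-1],None,fx=2.2,fy=2.2,interpolation=cv2.INTER_CUBIC))
E
```

```text
t: 18.87
eef_pos: [536.6, -216.0, 208.0]
eef_rot: [0.686, 0.727, 0.001, 0.003]
wrist_force: [1.3, 0.9, 0.9]
finger_gap: 0.1
finger_force: 0.0
t: 19.12
eef_pos: [533.9, -214.2, 202.2]
eef_rot: [0.686, 0.727, -0.0, -0.001]
wrist_force: [0.6, -0.0, -0.2]
finger_gap: -0.1
finger_force: 0.0
```

View pics/w6.png

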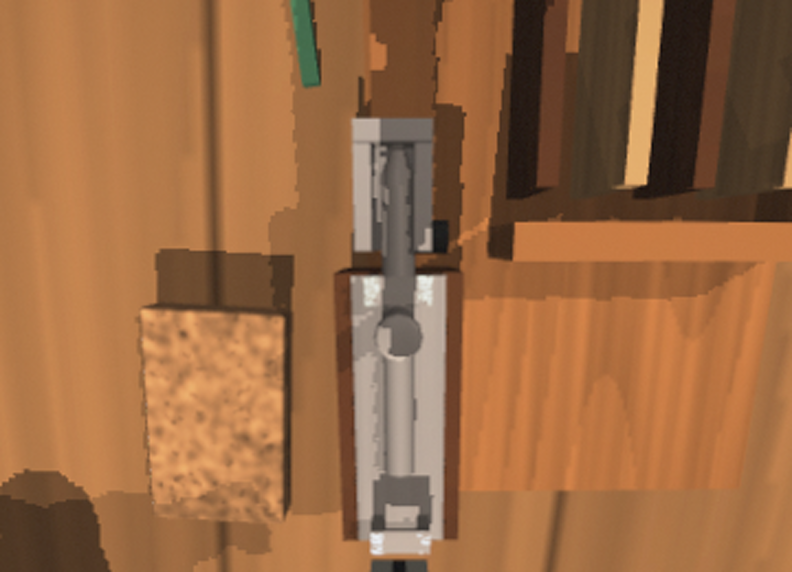

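The last picture shows the nose tip at (397, 145), against the keeper's end plate. The gate is shut on its bumper, the sanding block and pencil are in place, and the gripper is clear. I'm handing in.

```bash
python3 -c "
from workcell import finish_job
print(finish_job())"
```

```text
the job is handed in; nothing more can be done
None
```

The gate is shut against its bumper (about 3–4 N) and the bolt is home on the keeper's end plate (about 7 N). The gripper has let go and is clear, nothing lying round the rack was touched, and I handed the job in at about 19 s; no verdict came back.

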